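# Press the canister lid home with the lever clamp

## Task

One of the two lever clamps on the worktop has a coffee canister under its jaw, with the wooden lid still standing proud of the rim. Pump that clamp's trigger until the jaw has pushed the lid fully home, then press the release button on top of the same clamp so that its jaw springs all the way back up. Do not push the lid or the jaw directly, and leave the other clamp, which holds the glued filter holder while it sets, untouched.

Things in the scene. Friction and masses are not known exactly. Their poses are not given: they have to be found in the camera images.
- press: Lever clamp to use, fixed upright: wooden base 190 x 170 x 20 mm, two posts, grey head (60 x 170 mm, from 165 to 215 mm high), dark collar 36 mm wide on it up to 245 mm. A white canister (84 mm wide, rim 100 mm high) stands fixed on the base. Origin: centre of the base's underside; z up; trigger and, about 40 mm below it, a fixed rubber grip stick out to -x.
- trigger_pad (a point): Top centre of the trigger's steel end pad (34 x 36 mm), 110 mm to -x of the axis, 227 mm high; hinge at -30 mm, 205 mm high. Full stroke: straight down 33 mm (2 to 10 N), firm stop; a spring returns it; let it come fully up between strokes. A stroke moves the jaw about 10 mm, which then settles back to the last 8 mm notch. It stops short if the lid is home sooner.
- release_top (a point): Top centre of the steel release button, 32 mm wide, on the clamp's axis above the collar, 263 mm above the worktop. Goes down 8 mm (2 to 4 N, then a firm stop) and springs back. While it is more than 5 mm down, with the trigger up, the jaw is free and springs up within about half a second.
- jaw (a joint): How far the jaw (dark steel disc, 50 mm wide, on a notched bar under the head) is down from its top position, m: 0 fully up; notches every 0.008; at 0.033 it has the lid home. Starts at 0 or 0.008.
- lid (a joint): How far the wooden lid (88 mm wide, flange 8 mm thick) stands above its home position on the canister's rim, m: 0 is fully home, 0.010 to 0.016 at the start. It slides stiffly (about 5 N) and stays where it is left.
- mending_clamp: The other lever clamp, same make and size, all parts fixed, shut on a white cone-shaped ceramic filter holder standing rim down; not to be touched. Same origin and axes as the first.

How it is judged:
By the outcome, as a careful person would: the job done as asked, in the order asked, and still so for the second after the job is handed in, with the robot touching nothing.
It also fails if it takes over 43 s, if anything falls off the work surface, if the arm or the gripper's body presses on something with over 40 N, if the wrist force passes 120 N, or if a joint passes its speed limit or range.

## Robot

A 6-joint arm with a two-finger parallel gripper is mounted at the origin on the work surface. World frame = base frame: x ahead of the robot, y to its left, z up, the work surface at z = 0. Lengths are in m, angles in rad, forces in N, time in s.
With the tool pointing down it reaches from about 0.35 to 0.975 m from the base axis. Payload 4.9 kg.
Tool frame: the origin (TCP) lies at the very end of the fingers, on their centre line; the grasp point (between the pads) lies 19 mm behind it; z points along the fingers, y is the line along which they close (so a half turn about z gives the same grasp; the last joint's range is limited). The gripper opens to 85 mm and grips with 20 to 120 N. Pads are 22 mm wide; open, the fingers measure 114 mm over their backs; the gripper's body (76 mm by 85 mm) begins 54 mm behind the grasp point. The pads swing forward as they close: fully open they stand 13 mm farther back than shut.
Start: joints at [1.207, 0.053, 1.613, -0, 1.476, -0.119], TCP at [0.151, 0.606, 0.231] pointing down, gripper open.
Joint ranges: [-3.01, 3.01], [-1.01, 2.22], [0.06, 2.58], [-1.02, 4.17], [0.09, 2.62], [-3.14, 3.14]. Speed limits (rad/s): [2.57, 2.57, 3.14, 3.14, 3.14, 3.14].

## Interface

Orientations are given as a unit quaternion [w, x, y, z].
In Python, from plant import manip gives the robot as it stands.
- The arm moves only by the tool play_rows, never from a script. Its argument "series" is a list that holds one entry, the list of rows, each a list of 7 numbers: the shift along the world's x, y, z in m, then the turn, a rotation vector about the world's x, y, z in degrees, then the opening, from 0 (shut) to 1 (fully open). In form: [[[dx, dy, dz, rx, ry, rz, grip], ...]]. A call has 1 to 10 rows; each row shifts and turns the commanded pose from where the row before left it; what a row does not reach is not made up. A row lasts 1/10 s, in which the tool goes at most 50 mm and 8.59 degrees, less where a joint would pass 70% of its speed; a pose out of reach is approached as far as the arm can. A call with a gripper value outside its range is refused whole. The fingers move at their own pace and stop on an object; the grip force is fixed at half the most. Time passes only in rows, so rows that do not move let the fingers close. It gives the time, the measured TCP pose, the force, the opening and the grip force at its end, in the units of the state.
- manip.state(): the state, without advancing time (a new reading comes with each control period).
- manip.grab_frame(name): name is "side" or "top" or "wrist"; returns a dict with "frame" (400x640x3 uint8, blue, green, red), "mtx" (3x3 intrinsics, pixels), "k1" (the pictures are not rectified: a ray, as slopes to the right and down, at radius r is drawn at 1 + k1 r^2 times it, then the intrinsics apply), "R" (3x3) and "t" (3): a world point X has camera coordinates R X + t. Camera axes: x right, y down, z forward; pixel columns grow to the right and rows downward; lengths in m; the calibration is good to about 2 mm. A picture is of the moment at which its call begins. There is no depth.
- manip.job_done(): hands the job in; it is judged then, once.
The state is a dict: "time": time; "joint_pos": joint angles; "joint_vel": joint speeds; "joint_efforts": joint torques, N m; "tool_pos": TCP position; "tool_rot": TCP orientation; "contact_force": force on the tool from outside, world axes, zero at the start; "ft_torque": the same for the moment, N m; "gripper_width": opening from 0.0 (shut) to 1.0 (fully open); "grasp_force": force on a finger pad.
Only numpy, scipy, OpenCV 4.12 (cv2) and the standard library are available. Lean on these libraries where they do the work, as an engineer would, in place of code of your own. Each camera call takes 0.05 s, during which the arm holds its last target. There are 200 camera calls.

## Working session

There is one attempt and no reset: what is moved stays moved. The work goes in short steps, Python scripts to look and compute and a tool call to move; the robot and the scene stay as the last step left them, time stands still between calls to the robot, and variables do not carry over. Pictures are saved under pics/ and viewed, at most 10 in all, crops included, and the job is handed in when it is done.

Besides the shell and the picture viewer there is one more tool, called as name([rows], argument=value, ...), one row to a line, values as JSON. play_rows: Moves the arm, as the interface text tells. Its arguments: {"type":"object","properties":{"series":{"type":"array"}},"required":["series"]}

```bash
mkdir -p pics
cat > h.py <<'E'
import numpy as np,cv2
from plant import manip
def cam(n,f=None):
    d=manip.grab_frame(n)
    if f: cv2.imwrite('pics/'+f,d['frame'])
    np.savez('pics/'+n+'.npz',**d)
    return d
def ray(d,u,v):
    K=np.array(d['mtx'],float);k=float(d['k1'])
    p=cv2.undistortPoints(np.array([[[u,v]]],float),K,np.array([k,0,0,0.]))[0,0]
    R=np.array(d['R']);t=np.array(d['t'])
    return -R.T@t, R.T@np.array([p[0],p[1],1])
def onz(d,u,v,z):
    o,r=ray(d,u,v); return o+r*(z-o[2])/r[2]
def proj(d,X):
    R=np.array(d['R']);t=np.array(d['t'])
    return cv2.projectPoints(np.array(X,float).reshape(-1,1,3),cv2.Rodrigues(R)[0],t,np.array(d['mtx'],float),np.array([float(d['k1']),0,0,0]))[0][:,0]
E
python3 - <<'E'
from h import *
a=cam('side','side1.png');b=cam('top','top1.png')
for d in(a,b): print(-np.array(d['R']).T@d['t'],np.array(d['R'])[2],d['k1'])
print(manip.state())
E
```

```text
[ 0.25084647 -0.80732036  0.65265836] [ 0.32031379  0.81780215 -0.47811998] -0.0818140019020228
[ 0.45890364 -0.01653105  1.07878751] [ 0.11942261  0.01147703 -0.99277717] -0.12435139158969344
{'time': 0.1, 'joint_pos': array([ 1.20697405e+00,  5.32939514e-02,  1.61415050e+00, -5.24375229e-06,
        1.47598132e+00, -1.18997184e-01]), 'joint_vel': array([ 0.00061389, -0.00103209, -0.00309395, -0.00082125, -0.00060284,
       -0.00011375]), 'joint_efforts': array([ 1.59211877e-04, -3.94903779e+01, -3.71363568e+01, -2.05703009e-05,
        3.91373673e-03, -7.89636687e-06]), 'tool_pos': array([0.15129179, 0.60583943, 0.23018772]), 'tool_rot': array([-2.16589617e-04,  1.22106753e-01,  9.92516549e-01, -8.90606421e-04]), 'contact_force': array([ 0.2097384 , -0.22003178, -0.9286005 ]), 'ft_torque': array([ 0.01097696, -0.00038835, -0.02110219]), 'grasp_force': 0.0, 'gripper_width': 0.9996633832951353}
```

View pics/side1.png

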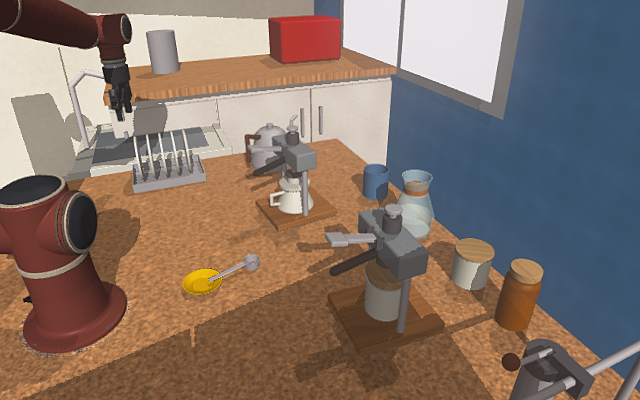

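View pics/top1.png

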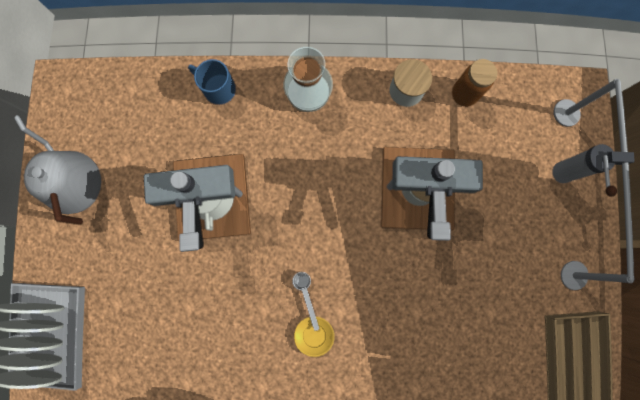

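The canister clamp is the one at right in the top view: button at about (446,167) and pad at (440,230). In the side view its button is at (394,210) and its pad at (343,239). The left clamp, in the top view around (190,190), holds the white filter cone.

Run:
```python
from h import *
a=dict(np.load('pics/side.npz'));b=dict(np.load('pics/top.npz'))
g=b['frame']
c=np.hstack([cv2.resize(g[140:250,370:490],None,fx=3.3,fy=3.3,interpolation=2),cv2.resize(a['frame'][195:295,320:440],None,fx=3.3,fy=3.63,interpolation=2)])
cv2.imwrite('pics/c1.png',c);print(c.shape)
print('rel',onz(b,446,167,.263),onz(a,394,208,.263))
print('pad',onz(b,440,231,.227),onz(a,343,239,.227))
print('othrel',onz(b,182,179,.263),'pad',onz(b,189,242,.227))
```

```text
(363, 792, 3)
rel [ 0.62158201 -0.23632305  0.263     ] [ 0.62167561 -0.24313504  0.263     ]
pad [ 0.50808649 -0.23316106  0.227     ] [ 0.51788147 -0.25007297  0.227     ]
othrel [0.59070403 0.2402234  0.263     ] pad [0.47832042 0.231784   0.227     ]
```

View pics/c1.png

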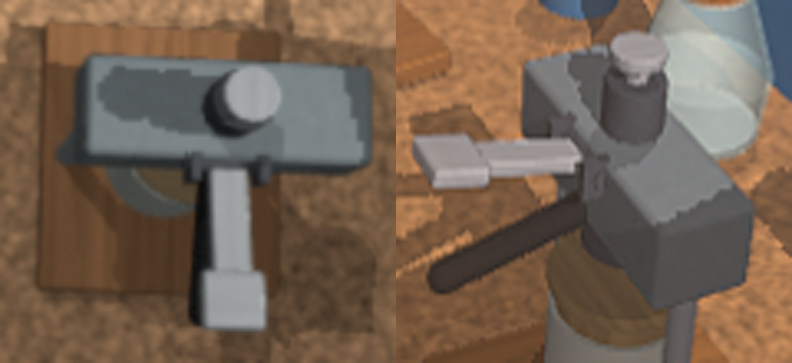

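Button ≈ (0.620,-0.239), pad ≈ (0.51,-0.237). Lifting, shutting the fingers and crossing well above everything.

play_rows([
  [[0, 0, 0.04, 0, 0, 0, 0], [0, 0, 0.04, 0, 0, 0, 0], [0.018, -0.042, 0.02, 0, 0, 0, 0], [0.018, -0.042, 0, 0, 0, 0, 0], [0.018, -0.042, 0, 0, 0, 0, 0], [0.018, -0.042, 0, 0, 0, 0, 0], [0.018, -0.042, 0, 0, 0, 0, 0], [0.018, -0.042, 0, 0, 0, 0, 0], [0.018, -0.042, 0, 0, 0, 0, 0], [0.018, -0.042, 0, 0, 0, 0, 0]],
])

```text
time: 1.1
tool_pos: [0.2955, 0.2686, 0.3308]
tool_rot: [0.0, 0.122, 0.993, -0.0]
contact_force: [0.6, 0.2, 0.2]
gripper_width: -0.004
grasp_force: 0.0
```

play_rows([
  [[0.018, -0.042, 0, 0, 0, 0, 0], [0.018, -0.042, 0, 0, 0, 0, 0], [0.018, -0.042, 0, 0, 0, 0, 0], [0.018, -0.042, 0, 0, 0, 0, 0], [0.018, -0.042, 0, 0, 0, 0, 0], [0.018, -0.042, 0, 0, 0, 0, 0], [0.018, -0.042, 0, 0, 0, 0, 0], [0.018, -0.042, 0, 0, 0, 0, 0], [0.018, -0.042, 0, 0, 0, 0, 0], [0, 0, 0, 0, 0, 0, 0]],
])

```text
time: 2.1
tool_pos: [0.4579, -0.1116, 0.3297]
tool_rot: [-0.001, 0.125, 0.992, -0.0]
contact_force: [-0.8, 0.9, -0.4]
gripper_width: -0.002
grasp_force: 0.0
```

Run:
```python
from h import *
d=cam('wrist','w1.png')
X=[[.51,-.237,.227],[.62,-.239,.263]]
print(proj(d,X), -np.array(d['R']).T@d['t'])
```

```text
[[181.90528308 294.50722141]
 [211.85607082 435.27828494]] [ 0.39274346 -0.09381208  0.47210267]
```

View pics/w1.png

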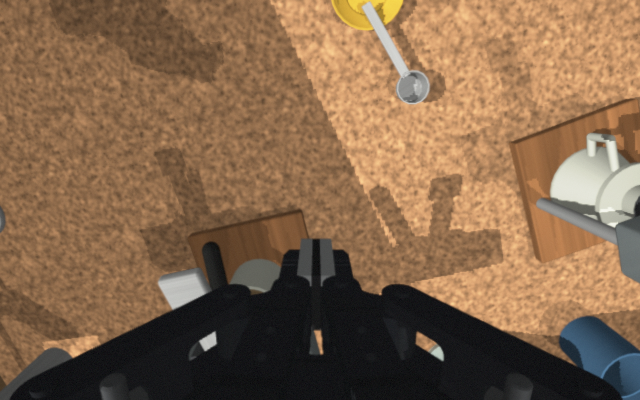

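The pad shows at about (187,290), within a few pixels of the prediction, with the grip rod to its right at (213,265). That's good enough to go on.

Run:
```python
from h import *
d=dict(np.load('pics/wrist.npz'));a=dict(np.load('pics/side.npz'));b=dict(np.load('pics/top.npz'))
print(onz(d,187,290,.227),onz(b,441,230,.227),onz(a,337,237,.227))
print(onz(b,446.4,168.8,.263),onz(a,393.3,207.4,.263))
```

```text
[ 0.50710757 -0.23145519  0.227     ] [ 0.50996791 -0.23505366  0.227     ] [ 0.51067261 -0.24040138  0.227     ]
[ 0.61829552 -0.236998    0.263     ] [ 0.62160719 -0.2407838   0.263     ]
```

play_rows([
  [[0.017, -0.041, 0, 0, 0, 0, 0], [0.017, -0.041, 0, 0, 0, 0, 0], [0.017, -0.041, 0, 0, 0, 0, 0], [0, 0, -0.03, 0, 0, 0, 0], [0, 0, -0.03, 0, 0, 0, 0], [0, 0, -0.03, 0, 0, 0, 0], [0, 0, 0, 0, 0, 0, 0], [0, 0, 0, 0, 0, 0, 0]],
])

```text
time: 2.95
tool_pos: [0.5084, -0.2295, 0.2415]
tool_rot: [-0.0, 0.121, 0.993, 0.0]
contact_force: [-0.0, 0.3, -0.4]
gripper_width: -0.003
grasp_force: 0.0
```

play_rows([
  [[0, -0.006, -0.005, 0, 0, 0, 0], [0, 0, -0.01, 0, 0, 0, 0], [0, 0, -0.008, 0, 0, 0, 0], [0, 0, -0.008, 0, 0, 0, 0], [0, 0, -0.006, 0, 0, 0, 0], [0, 0, 0, 0, 0, 0, 0]],
])

```text
time: 3.55
tool_pos: [0.5081, -0.2371, 0.204]
tool_rot: [-0.0, 0.122, 0.992, -0.0]
contact_force: [-2.6, -1.0, 4.1]
gripper_width: -0.002
grasp_force: 2.7
```

Contact with the pad, 4 N. Continuing to the stop.

play_rows([
  [[0, 0, -0.005, 0, 0, 0, 0], [0, 0, -0.004, 0, 0, 0, 0], [0, 0, -0.002, 0, 0, 0, 0], [0, 0, 0, 0, 0, 0, 0]],
])

```text
time: 3.95
tool_pos: [0.509, -0.2372, 0.1953]
tool_rot: [0.001, 0.122, 0.993, -0.001]
contact_force: [-3.8, 0.0, 7.5]
gripper_width: -0.0
grasp_force: 4.4
```

play_rows([
  [[0, 0, -0.003, 0, 0, 0, 0], [0, 0, -0.001, 0, 0, 0, 0], [0, 0, 0, 0, 0, 0, 0]],
])

```text
time: 4.25
tool_pos: [0.5091, -0.2373, 0.1947]
tool_rot: [0.001, 0.122, 0.993, -0.001]
contact_force: [-9.7, 3.5, 21.7]
gripper_width: -0.001
grasp_force: 11.1
```

Firm stop at z=0.195: a full stroke. Going up clear of the pad, then stroke 2.

play_rows([
  [[0, 0, 0.022, 0, 0, 0, 0], [0, 0, 0.022, 0, 0, 0, 0], [0, 0, 0, 0, 0, 0, 0], [0, 0, 0, 0, 0, 0, 0], [0, 0, 0, 0, 0, 0, 0]],
])

```text
time: 4.75
tool_pos: [0.5078, -0.2361, 0.2311]
tool_rot: [-0.001, 0.122, 0.993, 0.001]
contact_force: [-1.0, -0.1, -0.2]
gripper_width: 0.002
grasp_force: 0.0
```

play_rows([
  [[0, 0, -0.01, 0, 0, 0, 0], [0, 0, -0.01, 0, 0, 0, 0], [0, 0, -0.01, 0, 0, 0, 0], [0, 0, -0.008, 0, 0, 0, 0], [0, 0, -0.005, 0, 0, 0, 0], [0, 0, 0, 0, 0, 0, 0], [0, 0, 0, 0, 0, 0, 0]],
])

```text
time: 5.45
tool_pos: [0.5084, -0.2368, 0.1945]
tool_rot: [-0.0, 0.122, 0.993, -0.0]
contact_force: [-11.0, 5.8, 22.8]
gripper_width: -0.0
grasp_force: 12.1
```

Second full stroke. Third:

play_rows([
  [[0, 0, 0.022, 0, 0, 0, 0], [0, 0, 0.021, 0, 0, 0, 0], [0, 0, 0, 0, 0, 0, 0], [0, 0, 0, 0, 0, 0, 0], [0, 0, 0, 0, 0, 0, 0]],
])

```text
time: 5.95
tool_pos: [0.5076, -0.236, 0.2307]
tool_rot: [-0.002, 0.122, 0.993, 0.001]
contact_force: [-0.3, 0.2, -0.3]
gripper_width: 0.003
grasp_force: 0.0
```

Run:
```python
from h import *
d=cam('side'); cv2.imwrite('pics/s2.png',cv2.resize(d['frame'][195:345,320:450],None,fx=4,fy=4,interpolation=2))
```

```text
(no output)
```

View pics/s2.png

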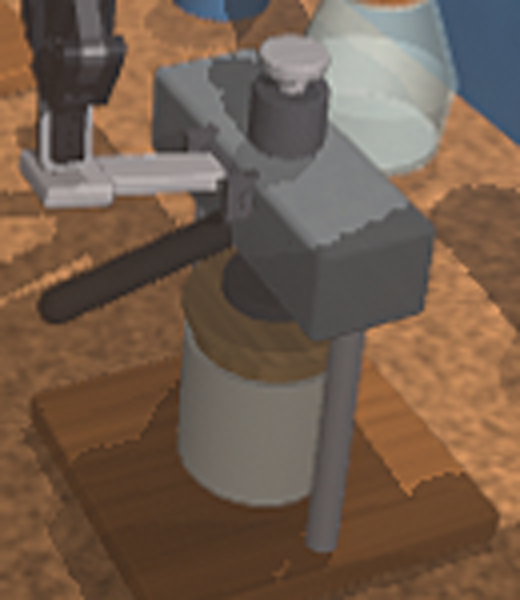

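play_rows([
  [[0, 0, -0.01, 0, 0, 0, 0], [0, 0, -0.01, 0, 0, 0, 0], [0, 0, -0.006, 0, 0, 0, 0], [0, 0, -0.004, 0, 0, 0, 0], [0, 0, 0, 0, 0, 0, 0]],
])

```text
time: 6.5
tool_pos: [0.5078, -0.2367, 0.2028]
tool_rot: [-0.001, 0.122, 0.993, -0.0]
contact_force: [-4.5, 0.2, 6.6]
gripper_width: 0.001
grasp_force: 3.2
```

The trigger returned fully, the fingers are just over the pad at (70,165), and the jaw now sits near the lid at (265,290). The third stroke is partly down; finishing it.

play_rows([
  [[0, 0, -0.005, 0, 0, 0, 0], [0, 0, -0.004, 0, 0, 0, 0], [0, 0, -0.003, 0, 0, 0, 0], [0, 0, 0, 0, 0, 0, 0], [0, 0, 0, 0, 0, 0, 0]],
])

```text
time: 7.0
tool_pos: [0.5085, -0.2369, 0.1948]
tool_rot: [0.0, 0.122, 0.993, -0.0]
contact_force: [-7.9, 3.2, 18.1]
gripper_width: -0.0
grasp_force: 9.7
```

play_rows([
  [[0, 0, 0.022, 0, 0, 0, 0], [0, 0, 0.021, 0, 0, 0, 0], [0, 0, 0, 0, 0, 0, 0], [0, 0, 0, 0, 0, 0, 0], [0, 0, 0, 0, 0, 0, 0]],
])

```text
time: 7.5
tool_pos: [0.5077, -0.2361, 0.2318]
tool_rot: [-0.002, 0.122, 0.993, 0.001]
contact_force: [0.0, -0.2, -0.1]
gripper_width: 0.0
grasp_force: 0.0
```

play_rows([
  [[0, 0, -0.01, 0, 0, 0, 0], [0, 0, -0.006, 0, 0, 0, 0], [0, 0, -0.005, 0, 0, 0, 0], [0, 0, 0, 0, 0, 0, 0]],
])

```text
time: 7.9
tool_pos: [0.5077, -0.2365, 0.2123]
tool_rot: [-0.001, 0.122, 0.993, 0.0]
contact_force: [-2.8, 0.6, 3.8]
gripper_width: 0.006
grasp_force: 2.1
```

play_rows([
  [[0, 0, -0.005, 0, 0, 0, 0], [0, 0, -0.005, 0, 0, 0, 0], [0, 0, -0.004, 0, 0, 0, 0], [0, 0, -0.004, 0, 0, 0, 0], [0, 0, 0, 0, 0, 0, 0], [0, 0, 0, 0, 0, 0, 0]],
])

```text
time: 8.5
tool_pos: [0.5089, -0.2368, 0.1968]
tool_rot: [0.001, 0.122, 0.993, -0.0]
contact_force: [-4.0, 1.2, 8.2]
gripper_width: -0.001
grasp_force: 3.9
```

play_rows([
  [[0, 0, -0.003, 0, 0, 0, 0], [0, 0, -0.001, 0, 0, 0, 0], [0, 0, 0, 0, 0, 0, 0]],
])

```text
time: 8.8
tool_pos: [0.5091, -0.2369, 0.1951]
tool_rot: [0.001, 0.122, 0.993, -0.0]
contact_force: [-7.5, 3.7, 16.2]
gripper_width: 0.002
grasp_force: 8.3
```

Stroke 4 is done. A fifth press will show whether the lid is home, since the trigger should stop almost at once.

play_rows([
  [[0, 0, 0.022, 0, 0, 0, 0], [0, 0, 0.021, 0, 0, 0, 0], [0, 0, 0, 0, 0, 0, 0], [0, 0, 0, 0, 0, 0, 0], [0, 0, 0, 0, 0, 0, 0]],
])

```text
time: 9.3
tool_pos: [0.5079, -0.2361, 0.2323]
tool_rot: [-0.001, 0.122, 0.993, 0.001]
contact_force: [-1.2, 0.6, 0.0]
gripper_width: -0.001
grasp_force: 0.0
```

play_rows([
  [[0, 0, -0.005, 0, 0, 0, 0], [0, 0, -0.004, 0, 0, 0, 0], [0, 0, -0.004, 0, 0, 0, 0], [0, 0, 0, 0, 0, 0, 0], [0, 0, 0, 0, 0, 0, 0]],
])

```text
time: 9.8
tool_pos: [0.5084, -0.2366, 0.2209]
tool_rot: [-0.0, 0.122, 0.993, 0.0]
contact_force: [-0.3, -0.5, 0.2]
gripper_width: -0.004
grasp_force: 0.0
```

play_rows([
  [[0, 0, -0.003, 0, 0, 0, 0], [0, 0, -0.003, 0, 0, 0, 0], [0, 0, 0, 0, 0, 0, 0], [0, 0, 0, 0, 0, 0, 0]],
])

```text
time: 10.2
tool_pos: [0.5085, -0.2368, 0.2156]
tool_rot: [0.0, 0.122, 0.993, -0.0]
contact_force: [-0.8, 0.5, 2.2]
gripper_width: -0.002
grasp_force: 1.3
```

Run:
```python
from h import *
d=cam('side'); cv2.imwrite('pics/s3.png',cv2.resize(d['frame'][195:345,320:450],None,fx=4,fy=4,interpolation=2))
```

```text
(no output)
```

View pics/s3.png

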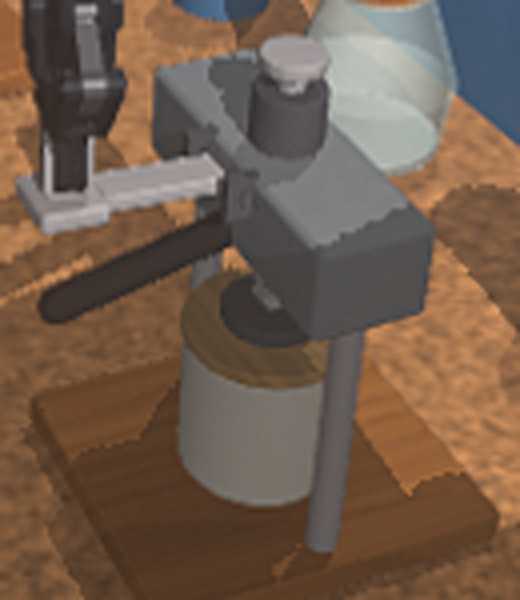

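The lid is now visibly lower (flange edge at about (270,370)), with the jaw on it at (265,310). The fingers are on the pad, about a third of the way down the stroke. Pressing on to find the stop.

play_rows([
  [[0, 0, -0.005, 0, 0, 0, 0], [0, 0, -0.005, 0, 0, 0, 0], [0, 0, -0.004, 0, 0, 0, 0], [0, 0, 0, 0, 0, 0, 0], [0, 0, 0, 0, 0, 0, 0]],
])

```text
time: 10.75
tool_pos: [0.5086, -0.2371, 0.208]
tool_rot: [0.0, 0.122, 0.993, -0.001]
contact_force: [-13.7, 6.3, 26.8]
gripper_width: -0.001
grasp_force: 13.7
```

Firm stop early (z=0.208, 27 N): the lid seems home. Checking with one more press after a full return.

play_rows([
  [[0, 0, 0.022, 0, 0, 0, 0], [0, 0, 0.011, 0, 0, 0, 0], [0, 0, 0, 0, 0, 0, 0], [0, 0, 0, 0, 0, 0, 0], [0, 0, 0, 0, 0, 0, 0]],
])

```text
time: 11.25
tool_pos: [0.5078, -0.2362, 0.2322]
tool_rot: [-0.001, 0.122, 0.993, 0.001]
contact_force: [-0.6, 0.2, -0.2]
gripper_width: 0.002
grasp_force: 0.0
```

play_rows([
  [[0, 0, -0.007, 0, 0, 0, 0], [0, 0, -0.007, 0, 0, 0, 0], [0, 0, -0.005, 0, 0, 0, 0], [0, 0, -0.003, 0, 0, 0, 0], [0, 0, 0, 0, 0, 0, 0], [0, 0, 0, 0, 0, 0, 0]],
])

```text
time: 11.85
tool_pos: [0.5083, -0.2367, 0.2126]
tool_rot: [-0.0, 0.122, 0.993, -0.0]
contact_force: [-3.7, 0.7, 4.3]
gripper_width: 0.003
grasp_force: 2.3
```

play_rows([
  [[0, 0, -0.004, 0, 0, 0, 0], [0, 0, -0.003, 0, 0, 0, 0], [0, 0, -0.002, 0, 0, 0, 0], [0, 0, 0, 0, 0, 0, 0], [0, 0, 0, 0, 0, 0, 0]],
])

```text
time: 12.35
tool_pos: [0.5086, -0.2369, 0.2087]
tool_rot: [0.0, 0.122, 0.993, -0.001]
contact_force: [-12.1, 5.0, 22.9]
gripper_width: -0.0
grasp_force: 11.4
```

Same stop in the same place, so the jaw can't gain another notch. I'll raise and check the flange's lower edge against a projection of the rim height.

play_rows([
  [[0, 0, 0.022, 0, 0, 0, 0], [0, 0, 0.022, 0, 0, 0, 0], [0, 0, 0.03, 0, 0, 0, 0], [0, 0, 0.02, 0, 0, 0, 0], [0, 0, 0, 0, 0, 0, 0]],
])

```text
time: 12.85
tool_pos: [0.5101, -0.2374, 0.3008]
tool_rot: [0.003, 0.122, 0.993, -0.001]
contact_force: [0.3, -0.7, 0.1]
gripper_width: -0.001
grasp_force: 0.0
```

Run:
```python
from h import *
o=dict(np.load('pics/side.npz'))
d=cam('side')
c=np.array([.620,-.239]); k=np.array([.2508,-.8073]);n=(k-c)/np.linalg.norm(k-c)
for r,z in((.042,.02),(.044,.100),(.044,.103),(.044,.108),(.044,.116)): print(z,proj(d,[*(c+n*r),z]).round(1))
u=383
hsv=cv2.cvtColor(d['frame'],cv2.COLOR_BGR2HSV)
for v in range(268,325): print(v,hsv[v,u],end=' ')
cv2.imwrite('pics/s4.png',cv2.resize(d['frame'][195:345,320:450],None,fx=4,fy=4,interpolation=2))
```

```text
0.02 [[381.3 321.4]]
0.1 [[384.2 291.9]]
0.103 [[384.3 290.7]]
0.108 [[384.5 288.7]]
0.116 [[384.8 285.5]]
268 [ 9 25 72] 269 [ 8 34 60] 270 [ 9 43 60] 271 [ 4 34 60] 272 [10 39 59] 273 [ 4 33 61] 274 [10 38 61] 275 [ 4 30 60] 276 [ 8 34 60] 277 [ 0 24 63] 278 [ 4 32 64] 279 [ 5 25 62] 280 [ 0 13 58] 281 [14 88 81] 282 [ 16 113  95] 283 [ 16 109  96] 284 [ 15 110  95] 285 [ 16 110  93] 286 [ 15 110  90] 287 [ 15 108  85] 288 [ 16 107  86] 289 [ 16 114 103] 290 [ 15 119 103] 291 [ 15  99 103] 292 [ 19  22 126] 293 [ 19  29 123] 294 [ 19  33 122] 295 [ 17  29 122] 296 [ 17  29 122] 297 [ 17  29 122] 298 [ 17  29 122] 299 [ 18  31 122] 300 [ 16  27 122] 301 [ 17  33 123] 302 [ 20  31 122] 303 [ 16  31 123] 304 [ 18  31 122] 305 [ 19  29 122] 306 [ 20  31 122] 307 [ 18  31 123] 308 [ 17  33 123] 309 [ 18  31 122] 310 [ 18  31 123] 311 [ 19  33 123] 312 [ 16  31 123] 313 [ 18  27 122] 314 [ 16  31 123] 315 [ 17  29 122] 316 [ 17  29 122] 317 [ 17  29 122] 318 [ 16  31 123] 319 [ 18  27 123] 320 [ 18  24 130] 321 [ 12  58 101] 322 [ 13 157  78] 323 [ 13 146  82] 324 [ 12 138  85]
```

View pics/s4.png

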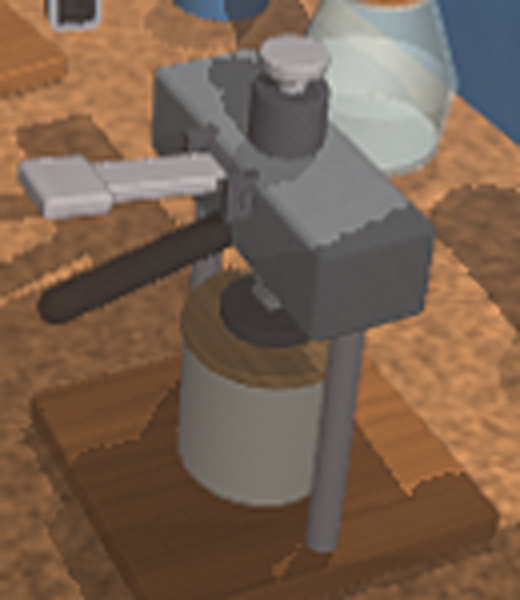

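The flange's lower edge is at row 292, which matches the projection for z=0.100, so the lid is home. The pad rests about 2–3 px lower than at first. Moving over the button, then rechecking the trigger.

play_rows([
  [[0.03, 0, 0, 0, 0, 0, 0], [0.04, -0.001, 0, 0, 0, 0, 0], [0.03, -0.001, 0, 0, 0, 0, 0], [0.01, 0, -0.01, 0, 0, 0, 0], [0, 0, -0.01, 0, 0, 0, 0], [0, 0, 0, 0, 0, 0, 0]],
])

```text
time: 13.5
tool_pos: [0.6164, -0.2379, 0.2728]
tool_rot: [-0.003, 0.122, 0.993, 0.001]
contact_force: [-0.5, 0.8, -1.0]
gripper_width: 0.001
grasp_force: 0.0
```

Run:
```python
from h import *
d=cam('side'); cv2.imwrite('pics/s5.png',np.hstack([cv2.resize(x[195:280,320:430],None,fx=3.6,fy=3.6,interpolation=2) for x in(d['frame'],cv2.imread('pics/side1.png'))]))
```

```text
(no output)
```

View pics/s5.png

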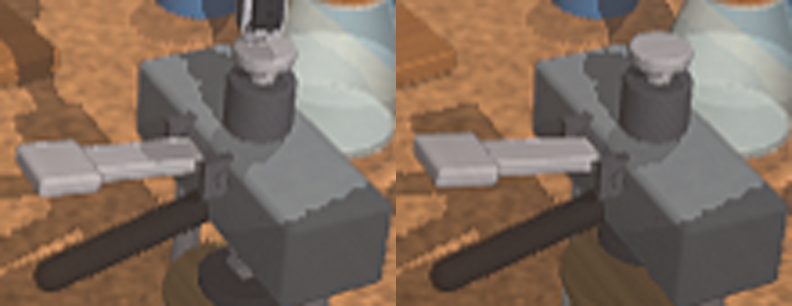

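The fingers are right over the button at about (265,40). The trigger (left) has come up further, and is now only about 1.5 px below its starting height (right). Pressing the button.

play_rows([
  [[0.003, -0.001, -0.006, 0, 0, 0, 0], [0, 0, -0.005, 0, 0, 0, 0], [0, 0, -0.004, 0, 0, 0, 0], [0, 0, -0.004, 0, 0, 0, 0], [0, 0, 0, 0, 0, 0, 0], [0, 0, 0, 0, 0, 0, 0]],
])

```text
time: 14.15
tool_pos: [0.6214, -0.2398, 0.2586]
tool_rot: [0.0, 0.122, 0.993, -0.0]
contact_force: [-0.6, -1.2, 1.0]
gripper_width: -0.002
grasp_force: 0.8
```

play_rows([
  [[0, 0, -0.003, 0, 0, 0, 0], [0, 0, -0.003, 0, 0, 0, 0], [0, 0, -0.002, 0, 0, 0, 0], [0, 0, -0.001, 0, 0, 0, 0], [0, 0, 0, 0, 0, 0, 0], [0, 0, 0, 0, 0, 0, 0], [0, 0, 0, 0, 0, 0, 0]],
])

```text
time: 14.85
tool_pos: [0.6217, -0.2399, 0.2548]
tool_rot: [0.001, 0.122, 0.993, -0.001]
contact_force: [-9.4, 3.0, 17.3]
gripper_width: 0.0
grasp_force: 8.7
```

Button on its stop. Holding for a moment, then lifting off and looking.

play_rows([
  [[0, 0, 0, 0, 0, 0, 0], [0, 0, 0, 0, 0, 0, 0], [0, 0, 0, 0, 0, 0, 0], [0, 0, 0, 0, 0, 0, 0], [0, 0, 0, 0, 0, 0, 0], [0, 0, 0.02, 0, 0, 0, 0], [0, 0, 0.04, 0, 0, 0, 0], [0, 0, 0.04, 0, 0, 0, 0], [0, 0, 0, 0, 0, 0, 0]],
])

```text
time: 15.75
tool_pos: [0.6237, -0.2405, 0.3571]
tool_rot: [0.006, 0.122, 0.993, -0.002]
contact_force: [0.4, -0.2, -0.3]
gripper_width: -0.002
grasp_force: 0.0
```

Run:
```python
from h import *
d=cam('side'); cv2.imwrite('pics/s6.png',cv2.resize(d['frame'][195:345,320:450],None,fx=4,fy=4,interpolation=2))
```

```text
(no output)
```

View pics/s6.png

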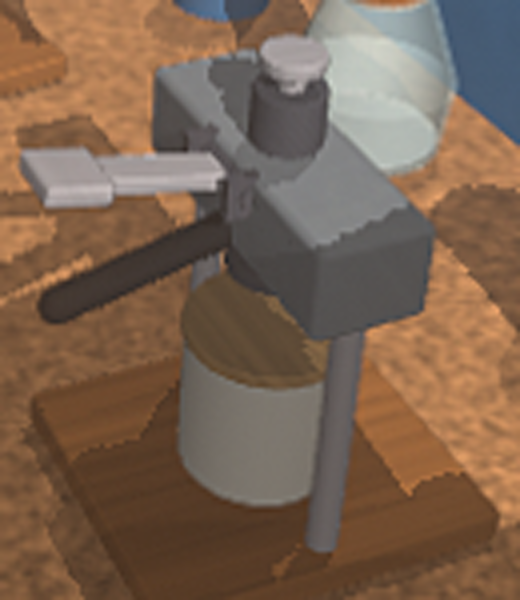

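The jaw has sprung up (its disc edge is at about (250,288), tucked under the head), the trigger is fully up and the lid is still home. One check that the jaw's height matches fully up, and then I hand in.

Run:
```python
from h import *
d=dict(np.load('pics/side.npz'))
a=np.linspace(0,2*np.pi,73)
for z in(.141,.133):
    P=proj(d,[[.62+.025*np.cos(t),-.239+.025*np.sin(t),z] for t in a])
    P=(P-[320,195])*4; print(z,P[:,0].min().round(),[P[abs(P[:,0]-u).argsort()[:3],1].max().round() for u in(240,255,270)])
```

```text
0.141 217.0 [np.float64(289.0), np.float64(294.0), np.float64(296.0)]
0.133 216.0 [np.float64(302.0), np.float64(308.0), np.float64(309.0)]
```

The observed edge (about 285–292) matches z=0.141, so the jaw is fully up.

```bash
python3 -c "
from plant import manip
print(manip.job_done())"
```

```text
the job is handed in; nothing more can be done
None
```

I pumped the canister clamp's trigger until the lid was home, then pressed its release button. Camera checks showed the jaw fully back up and the lid still home, and the arm went nowhere near the other clamp. I handed the job in at about 16 s of the 43 s; it returned no verdict.

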